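Stand the switch board up to dry and clamp the guard leg at its mark

TASK

Take the plywood switch board off the slanted rest and stand it upright on its long thin edge in the drying stand, centred just in front of the low fence and square to it, and let go of it. Then push the spring-loaded sliding leg towards the board until the front of its foot is level with the two length-mark pointers and, only there, squeeze the sliding cam lever fully closed without letting the leg slip from the mark. Finish while still holding: the gripper keeps its squeeze on the leg's head and cam lever, the foot stays at the mark clear of the board, and the other things on the bench are left alone.

Things in the scene. Friction and masses are not known exactly. Their poses are not given: they have to be found in the camera images.
- board: plywood board 12 x 100 x 80 mm (own x, y, z), about 90 g. Origin: centre of the long thin edge (12 x 100 mm) it must stand on; z runs from there up the 80 mm height, x is normal to the broad faces, y along the length. It starts on the rest, reclined about 40 deg from vertical: this edge on the rest's ledge, the upper edge leaning towards the robot.
- rest: fixed slanted wooden rest, footprint 130 x 110 mm; origin under it on the bench, x away from the robot. It carries the board's underside only by two 10 mm wide arms, 42 mm either side of the board's middle, up to 65 mm above its lower edge; the 70 mm between the arms is open, with 35 mm free depth behind the board, so a finger fits beneath the upper edge.
- stand: drying stand fixed on the bench. Origin on the bench top; x is the way the leg slides out (towards the fence), y across, z up. Steel base plate 300 x 190 mm, 8 mm thick (x -170 to +130 mm). The leg's guide block, up to 60 mm above the bench, spans x -165 to -110 mm, y within 30 mm.
- fence: low fence fixed on the base plate, at another place along x each time. Origin: foot of the middle of its front face, on the base plate's top; axes as the stand's; the board goes on its -x side, origin best 12 mm before the face. Wall 176 mm wide, 32 mm high. Two 6 mm high side strips at y = +-83 mm each carry a 26 mm high steel pointer at x = -40 mm: the length mark.
- foot (a point): middle of the foot's front face (towards the fence), 35 mm above the base plate's top. The foot is a cross plate 10 mm thick (x), 136 mm wide (y), from 10 to 62 mm above the base plate. Leg at the mark = this point at x = -40 mm in the fence's frame.
- leg (a joint): how far the leg has slid out towards the fence (along the stand's +x), m; 0 = fully back, as at the start; stop at 0.125. A spring pulls it back with about 2 N at 0 and 5 N at 0.1, so it must be held.
- head: the leg's head with the foot. Origin: middle of the foot's front face plane, at the base plate's top; axes as the stand's. Behind the foot are two grip faces, cheek at -y and lever paddle at +y: fingers straddling them just behind the foot can push the foot from behind along +x, then squeeze across y. The head floats up to 5 mm sideways (y) on a weak centring spring.
- cheek: fixed grip face of the head; origin and axes as the head's; outer face at y = -20 mm, x from -10 to -52 mm, z from 22 to 78 mm.
- paddle: black grip paddle of the cam lever, as large and high as the cheek. Its frame is the head's while the lever is open, outer face at y = +32 mm; closing moves it along -y until that face is at +20 mm. Over both outer faces: 52 mm open, 40 mm closed.
- lever (a joint): how far the cam lever has been slid in, m; 0 = open (at the start), 0.012 = fully closed against its stop. It takes about 6 N to slide and stays where it is left.
- jar: bystander to be left alone: glass jar with flip-top steel lid, 72 mm across, 107 mm high; origin at its underside's centre
- funnel: bystander to be left alone: yellow funnel standing on its wide mouth, 84 mm across, 85 mm high; origin at its underside's centre
- grommet: bystander to be left alone: green hard ring, 44 mm across, 14 mm high, lying flat; origin at its underside's centre
- driver: bystander to be left alone: screwdriver lying on the bench; origin at its middle, on the bench, roughly
- tin: bystander to be left alone: plain metal tin, 68 mm across, 70 mm high; origin at its underside's centre
- tapemeasure: bystander to be left alone: grey tape-measure case, 60 x 35 x 60 mm; origin at its underside's centre
There are look-alikes about, which are no part of the job. What is meant by the board is not green, and is the smaller of those in its own colour.

How it is judged:
On the way, in this order (a step that is already met when the one before it is completed fails the run):
1. the board stands upright on its long thin edge, square and centred just in front of the fence, let go (angle between board's own z axis and vertical below 0.1 rad and z of board in the frame of fence between -0.004 and 0.004 m and x of board in the frame of fence between -0.022 and -0.004 m and y of board in the frame of fence between -0.015 and 0.015 m and angle between the x axis of board and the x axis of fence, either way round below 0.15 rad and contact force between board and the fingers below 0.1 N and linear speed of board below 0.02 m/s), for 0.3 s.
2. the leg is held with its foot at the pointers, lever still open (x of foot in the frame of fence between -0.045 and -0.035 m and value of joint lever below 0.004 m and contact force between the fingers and head above 0.5 N), for 0.2 s.
At the end, for the whole second after the job is handed in: Board upright on its long edge on the base plate (0.1 rad), 4-22 mm before the fence face, within 15 mm of middle, 0.15 rad square, untouched; foot within 5 mm of the pointers; lever at least 9.5 of 12 mm closed; fingers press cheek and paddle with over 3 N each, kept up (all of step 1 and x of foot in the frame of fence between -0.045 and -0.035 m and value of joint lever above 0.0095 m and contact force between the fingers and cheek above 3 N and contact force between the fingers and paddle above 3 N and contact force between head and board below 0.5 N); the arm keeps its last pose, push and grip.
It fails at once if the cam lever is closed while the leg is away from its mark (value of joint lever above 0.006 m and (x of foot in the frame of fence below -0.05 m or x of foot in the frame of fence above -0.03 m)).
It fails at once if a bystander is disturbed (distance of any of jar, funnel, grommet, driver, tin, tapemeasure from where it was at the start of the episode above 0.03 m).
It also fails if it takes over 48 s, if anything falls off the work surface, if the arm or the gripper's body presses on something with over 40 N, if the wrist force passes 120 N, or if a joint passes its speed limit or range.

ROBOT

A 7-joint arm with a two-finger parallel gripper is mounted at the origin on the work surface. World frame = base frame: x ahead of the robot, y to its left, z up, the work surface at z = 0. Lengths are in m, angles in rad, forces in N, time in s.
With the tool pointing down it reaches from about 0.4 to 0.85 m from the base axis. Payload 10.4 kg.
Tool frame: the origin (TCP) lies midway between the tips of the shut fingers; the grasp point (between the pads) lies 19 mm behind it; z points along the fingers, y is the line along which they close (so a half turn about z gives the same grasp; the last joint's range is limited). The gripper opens to 85 mm and grips with 20 to 120 N. Pads are 22 mm wide; open, the fingers measure 114 mm over their backs; the gripper's body (76 mm by 85 mm) begins 54 mm behind the grasp point. The pads swing forward as they close: fully open they stand 13 mm farther back than shut.
Start: joints at [1.319, 0.332, -0.065, 1.46, 0.022, 1.35, -0.088], TCP at [0.142, -0.609, 0.231] pointing down, gripper open.
Joint ranges: [-2.6, 2.6], [-0.5, 2.12], [-1.47, 1.34], [0.16, 2.42], [-1.27, 4.41], [0.06, 2.06], [-2.6, 2.6]. Speed limits (rad/s): [2.22, 2.22, 2.79, 2.79, 3.14, 3.14, 3.14].

INTERFACE

Orientations are given as a unit quaternion [x, y, z, w].
In Python, from workcell import get_obs, camera, camera_params, hand_in gives the robot as it stands.
- The arm moves only by the tool carry_out, never from a script. Its argument "commands" is a list that holds one entry, the list of rows, each a list of 6 numbers: the shift along the tool's x, y, z in units of 40 mm (1.0 is 40 mm), then the turn, a rotation vector about the tool's x, y, z in units of 6 degrees (1.0 is 6 degrees). In form: [[[x, y, z, ax, ay, az], ...]]. A call has 1 to 20 rows; each row shifts and turns the commanded pose from where the row before left it, along the tool's axes as they then stand; what a row does not reach is not made up. A row lasts 1/12 s, in which the tool goes at most 41.7 mm and 7.16 degrees, less where a joint would pass 70% of its speed; a pose out of reach is approached as far as the arm can. A call is refused whole if a number of a shift passes 1 or a number of a turn 1, either way. A call with a gripper value outside its range is refused whole. "hand" is the closure, from -1 (fully open) to 1 (shut), set as the call begins (left out, the last holds). The fingers move at their own pace and stop on an object; "force" is the grip in N (left out, the last holds). Time passes only in rows, so rows that do not move let the fingers close. It gives the time, the measured TCP pose, the force, the opening and the grip force at its end, in the units of the state.
- get_obs(): the state, without advancing time (a new reading comes with each control period).
- camera(name): name is "scene" or "top" or "wrist"; returns the picture (420x560x3 uint8, red, green, blue); there is no depth.
- camera_params(name): a dict with "mtx" (3x3 intrinsics, pixels), "k1" (the pictures are not rectified: a ray, as slopes to the right and down, at radius r is drawn at 1 + k1 r^2 times it, then the intrinsics apply), "R" (3x3) and "t" (3): a world point X has camera coordinates R X + t. Camera axes: x right, y down, z forward; pixel columns grow to the right and rows downward; lengths in m; the calibration is good to about 2 mm. A picture is of the moment at which its call begins: read the wrist's pose just before it. camera_params takes no time and is no camera call; for the wrist camera it gives the pose at the moment of the call.
- hand_in(): hands the job in; it is judged then, once.
The state is a dict: "clock": time; "joint_pos": joint angles; "joint_velocities": joint speeds; "tau": joint torques, N m; "position": TCP position; "ee_rot": TCP orientation; "ft_force": force on the tool from outside, world axes, zero at the start; "torque": the same for the moment, N m; "grip_width": opening from 0.0 (shut) to 1.0 (fully open); "grasp_force": force on a finger pad.
Only numpy, scipy, OpenCV 4.12 (cv2) and the standard library are available. Lean on these libraries where they do the work, as an engineer would, in place of code of your own. Each camera call takes 0.05 s, during which the arm holds its last target. There are 200 camera calls.

## Working session

There is one attempt and no reset: what is moved stays moved. The work goes in short steps, Python scripts to look and compute and a tool call to move; the robot and the scene stay as the last step left them, time stands still between calls to the robot, and variables do not carry over. Pictures are saved under pics/ and viewed, at most 10 in all, crops included, and the job is handed in when it is done.

Besides the shell and the picture viewer there is one more tool, called after "Call:" as name([rows], argument=value, ...), one row to a line, values as JSON. carry_out: Moves the arm, as the interface text tells. Its arguments: {"type":"object","properties":{"commands":{"type":"array"},"hand":{"type":"number"},"force":{"type":"number"}},"required":["commands"]}

```bash
mkdir -p pics; ls; python3 - <<'E'
from workcell import *
import cv2
o=get_obs();print({k:o[k] for k in('clock','position','ee_rot','grip_width')})
for n in('scene','top'):
    p=camera_params(n);print(n,p)
    cv2.imwrite(f'pics/{n}0.png',camera(n)[:,:,::-1])
E
```

```text
pics
{'clock': 0.0, 'position': array([ 0.14163658, -0.60836452,  0.23052945]), 'ee_rot': array([ 9.93463173e-01,  1.14150891e-01, -1.38299739e-04, -6.91672356e-04]), 'grip_width': 0.9982547834294614}
scene {'mtx': array([[468.9533754 ,   0.        , 282.02079494],
       [  0.        , 468.9533754 , 208.5093709 ],
       [  0.        ,   0.        ,   1.        ]]), 'k1': -0.10196575730389791, 'R': array([[-0.45121214,  0.89217011, -0.02097854],
       [ 0.51140797,  0.23923523, -0.82536561],
       [-0.73134772, -0.38314358, -0.56420875]]), 't': array([ 0.2549097 , -0.23689368,  1.77138044])}
top {'mtx': array([[492.87959106,   0.        , 281.449859  ],
       [  0.        , 492.87959106, 210.05227478],
       [  0.        ,   0.        ,   1.        ]]), 'k1': 0.021735198076240976, 'R': array([[ 0.00585391, -0.9995329 ,  0.0299952 ],
       [-0.99784376, -0.00779969, -0.06516892],
       [ 0.06537243, -0.02954903, -0.99742333]]), 't': array([-0.04914357,  0.52416835,  1.26749342])}
```

View pics/scene0.png

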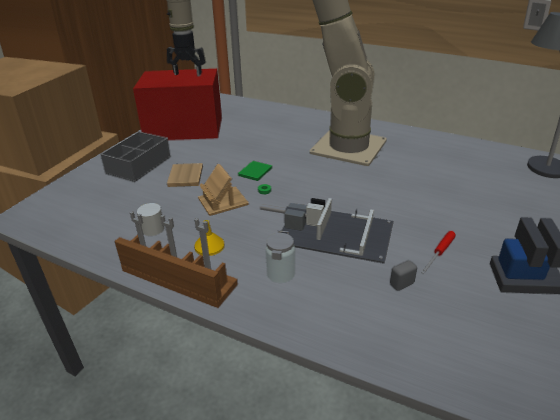

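View pics/top0.png

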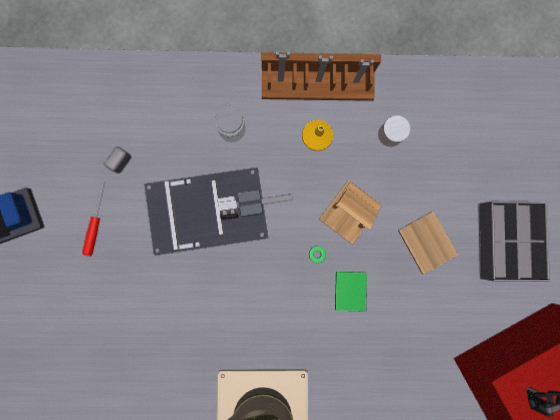

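The scene view shows the rest with the board at about (220,190) and the stand at (340,230). In the top view, the rest is at (351,212), the stand at (207,212) with its fence line at x≈171 and foot at ≈218. The larger wooden plate at (428,242) and the green one are decoys. I'll zoom in next.

```bash
python3 - <<'E'
import cv2
t=cv2.imread('pics/top0.png')
a=cv2.resize(t[155:265,135:300],None,fx=4.8,fy=4.8,interpolation=cv2.INTER_CUBIC)
cv2.imwrite('pics/stand.png',a)
s=cv2.imread('pics/scene0.png')
b=cv2.resize(t[170:255,310:390],None,fx=5,fy=5,interpolation=cv2.INTER_CUBIC)
c=cv2.resize(s[150:235,180:260],None,fx=5,fy=5,interpolation=cv2.INTER_CUBIC)
cv2.imwrite('pics/rest.png',cv2.hconcat([b,c]))
E
```

```text
(no output)
```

View pics/stand.png

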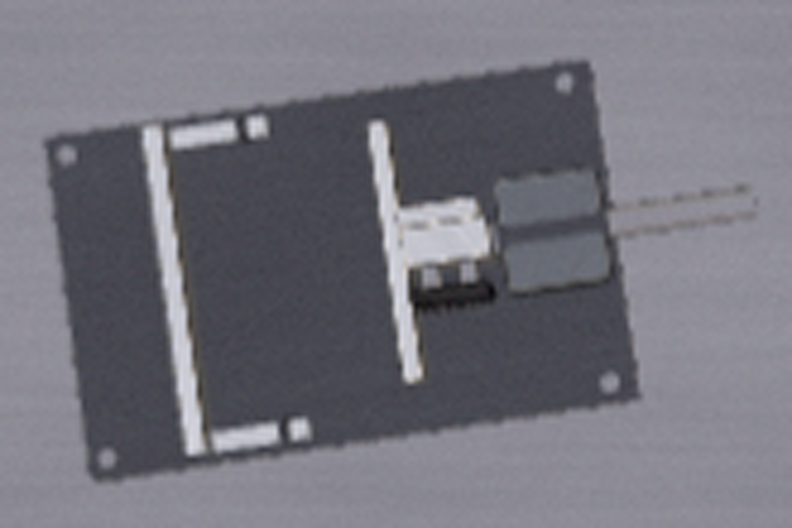

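View pics/rest.png

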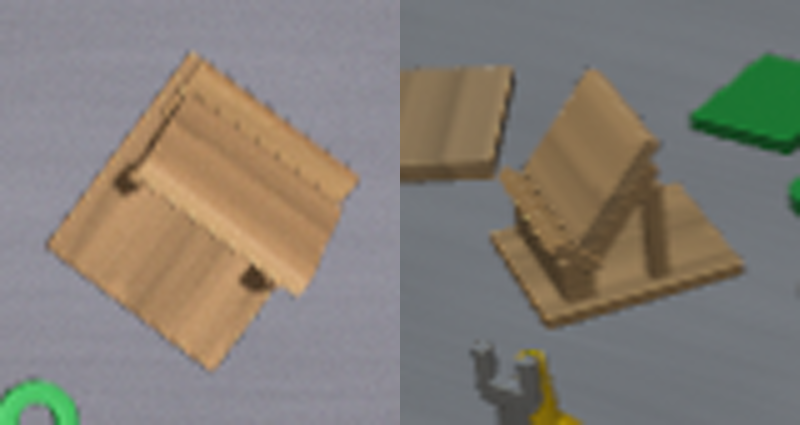

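Top crop: plate corners at (45,140), (590,60), (638,400), (92,478), and the fence bar runs (152,128)–(195,455). Pointers are near (245,128) and (285,430); the black paddle is at (450,297) and the white cheek is above it. Rest crop: base corners (48,243), (193,52), (355,180), (212,370); the board's upper edge runs (140,172)–(303,290) in the top view and (592,68)–(658,143) in the scene view.

```bash
cat > h.py <<'E'
from workcell import *
import numpy as np, cv2
from scipy.spatial.transform import Rotation as Ro
def ray(P,uv):
    k=np.array([P['k1'],0,0,0,0.]);x=cv2.undistortPoints(np.array([[uv]],float),P['mtx'],k)[0,0]
    d=P['R'].T@np.array([x[0],x[1],1.]);return -P['R'].T@P['t'],d/np.linalg.norm(d)
def onz(P,uv,z):
    c,d=ray(P,uv);return c+d*(z-c[2])/d[2]
def tri(a,b):
    (c1,d1),(c2,d2)=a,b;s=np.linalg.lstsq(np.c_[d1,-d2],c2-c1,rcond=None)[0]
    p,q=c1+s[0]*d1,c2+s[1]*d2;return (p+q)/2,np.linalg.norm(p-q)
E
python3 - <<'E'
from h import *
np.set_printoptions(precision=4,suppress=True)
T=camera_params('top');S=camera_params('scene')
f=lambda U,V,k,u0,v0:((U+.5)/k-.5+u0,(V+.5)/k-.5+v0)
pl=np.array([onz(T,f(*c,4.8,135,155),.008) for c in [(45,140),(590,60),(638,400),(92,478)]])
print(pl,[np.linalg.norm(pl[i]-pl[i-1]) for i in range(4)])
fe=np.array([onz(T,f(*c,4.8,135,155),.008) for c in [(163,128),(207,452)]]);print('fence',fe,np.linalg.norm(fe[0]-fe[1]))
for n,c in dict(foot=[(370,122),(404,382)],footR=[(386,122),(421,382)]).items():
    q=np.array([onz(T,f(*x,4.8,135,155),.07) for x in c]);print(n,q,np.linalg.norm(q[0]-q[1]))
rb=np.array([onz(T,f(*c,5,310,170),.008) for c in [(48,243),(193,52),(355,180),(212,370)]]);print('rest',rb,[np.linalg.norm(rb[i]-rb[i-1]) for i in range(4)])
g=lambda U,V:f(U-400,V,5,180,150)
for a,b in [((140,172),(658,143)),((303,290),(592,68)),((150,165),(658,143)),((315,280),(592,68))]:
    print('board',tri(ray(T,f(*a,5,310,170)),ray(S,g(*b))))
E
```

```text
[[ 0.5911  0.3136  0.008 ]
 [ 0.6382  0.018   0.008 ]
 [ 0.4518 -0.0098  0.008 ]
 [ 0.4081  0.2841  0.008 ]] [np.float64(0.18536495054472674), np.float64(0.29932050847347824), np.float64(0.1885015402521592), np.float64(0.2971473480295771)]
fence [[0.5983 0.2501 0.008 ]
 [0.4223 0.2229 0.008 ]] 0.17805729802723377
foot [[0.5949 0.1309 0.07  ]
 [0.4598 0.1113 0.07  ]] 0.13654850701012797
footR [[0.595  0.1226 0.07  ]
 [0.4598 0.1026 0.07  ]] 0.1366455552033827
rest [[ 0.5044 -0.1453  0.008 ]
 [ 0.6063 -0.2222  0.008 ]
 [ 0.539  -0.308   0.008 ]
 [ 0.4383 -0.2317  0.008 ]] [np.float64(0.10879157864075238), np.float64(0.12758979880074733), np.float64(0.10899250507481678), np.float64(0.12628544885567955)]
board (array([ 0.5353, -0.1812,  0.1013]), np.float64(0.0014790302746996557))
board (array([ 0.4791, -0.2621,  0.1051]), np.float64(0.005779463480536496))
board (array([ 0.5373, -0.1833,  0.1021]), np.float64(0.00442550309454685))
board (array([ 0.4821, -0.2644,  0.1066]), np.float64(0.0016412550900287573))
```

```bash
cat >> h.py <<'E'
np.set_printoptions(precision=4,suppress=True)
def plan(p,R):
    o=get_obs();R0=Ro.from_quat(o['ee_rot']).as_matrix()
    print('shift units',R0.T@(np.array(p)-o['position'])/.04,'turn units',Ro.from_matrix(R0.T@R).as_rotvec(degrees=True)/6,'clock',o['clock'])
def rot(z,y):
    z=np.array(z,float);z/=np.linalg.norm(z);y=np.array(y,float);y-=z*(z@y);y/=np.linalg.norm(y);return np.c_[np.cross(y,z),y,z]
a=np.radians(-37.4);rx=np.array([np.cos(a),np.sin(a),0]);ez=np.array([0,0,1.])
t=np.radians(40);bz=np.cos(t)*ez-np.sin(t)*rx;bn=np.cos(t)*rx+np.sin(t)*ez
RB=rot(-bz,bn);E0=np.array([.5043,-.2197,.100])
E
python3 -c "
from h import *
plan(E0+.1*bz,RB)
o=get_obs();P=camera_params('wrist');R0=Ro.from_quat(o['ee_rot']).as_matrix()
print('cam in tool',R0.T@(-P['R'].T@P['t']-o['position']),R0.T@P['R'].T,P['mtx'])"
```

```text
shift units [10.0116 -8.6464  1.3605] turn units [-6.4081  2.2928 -6.3098] clock 0.1
cam in tool [ 0.0706  0.0012 -0.1429] [[-0.0017 -0.9615 -0.275 ]
 [ 1.     -0.0014 -0.0012]
 [ 0.0008 -0.275   0.9615]] [[328.1784   0.     280.165 ]
 [  0.     328.1784 209.9863]
 [  0.       0.       1.    ]]
```

Call:
carry_out([
  [[0.63,-0.54,0,0,0,0],[0.63,-0.54,0,0,0,0],[0.63,-0.54,0,0,0,0],[0.63,-0.54,0,0,0,0],[0.63,-0.54,0,0,0,0],[0.63,-0.54,0,0,0,0],[0.63,-0.54,0,0,0,0],[0.63,-0.54,0,0,0,0],[0.63,-0.54,0,0,0,0],[0.63,-0.54,0,0,0,0],[0.63,-0.54,0,0,0,0],[0.63,-0.54,0,0,0,0],[0.63,-0.54,0,0,0,0],[0.63,-0.54,0,0,0,0],[0.63,-0.54,0,0,0,0],[0.5,-0.5,0,0,0,0]],
], hand=0.1)

```text
clock: 1.43
position: [0.4524, -0.1813, 0.2312]
ee_rot: [0.993, 0.115, 0.0, -0.0]
ft_force: [0.5, -0.7, 0.0]
grip_width: 0.455
grasp_force: 0.0
```

Call:
carry_out([
  [[0,0,0.1,-0.64,0.23,-0.63],[0,0,0,-0.64,0.23,-0.63],[0,0,0,-0.64,0.23,-0.63],[0,0,0,-0.64,0.23,-0.63],[0,0,0,-0.64,0.23,-0.63],[0,0,0,-0.64,0.23,-0.63],[0,0,0,-0.64,0.23,-0.63],[0,0,0,-0.64,0.23,-0.63],[0,0,0,-0.64,0.23,-0.63],[0,0,0,-0.64,0.23,-0.63],[0,0,0,0,0,0]],
])

```text
clock: 2.35
position: [0.4491, -0.1834, 0.2253]
ee_rot: [0.842, 0.417, 0.151, 0.308]
ft_force: [-0.9, -0.8, -0.3]
grip_width: 0.447
grasp_force: 0.0
```

```bash
python3 -c "
from h import *
plan(E0+.1*bz,RB)
o=get_obs();P=camera_params('wrist');print(o['position'],o['grip_width'],o['joint_pos'],P['k1'])
cv2.imwrite('pics/w1.png',camera('wrist')[:,:,::-1])
import pickle;pickle.dump(P,open('w1.pkl','wb'))"
```

```text
shift units [ 0.12   -0.7534  0.9581] turn units [0.0135 0.0114 0.0325] clock 2.35
[ 0.4491 -0.1834  0.2253] 0.44698252902758345 [ 0.6853 -0.4277 -0.5289  2.3389  0.2217  0.5682 -0.6711] -0.020473898043589102
```

View pics/w1.png

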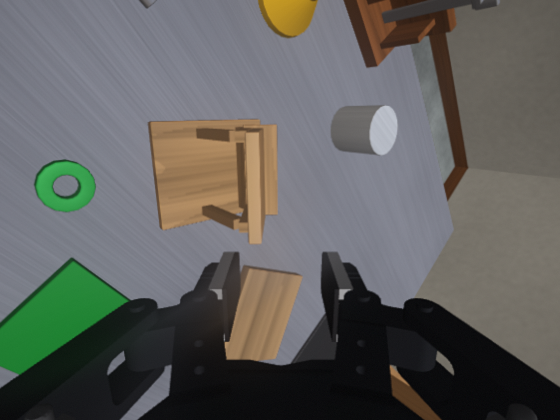

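The wrist view shows the board's upper thin edge end-on: a strip from (254,131) to (255,243), about 247–262 wide. The two arms are at (215,133) and (220,215), and the gap between them is open.

```bash
python3 -c "
from h import *
import pickle;P=pickle.load(open('w1.pkl','rb'))
im=cv2.imread('pics/w1.png')
for v in range(125,252,6): print(v,im[v,238:272].sum(1)//3) if v in(137,155,191,227) else 0
A,B=onz(P,(253.5,132),.1),onz(P,(255,243),.1)
print(A,B,np.linalg.norm(A-B),(A+B)/2,np.degrees(np.arctan2(*(A-B)[[1,0]]))-90)
for z in(.09,.11):
  A,B=onz(P,(253.5,132),z),onz(P,(255,243),z);print(np.linalg.norm(A-B))
"
```

```text
137 [118 117 118 118 118 116 111 111 140 146 148 150 152 152 152 154 154 155
 155 157 145 111 102  99  99 108 129 132 129 126 127 130 133 135]
155 [ 72  73  71  68  69  73  90 112 129 152 151 151 151 152 153 154 154 155
 155 157 154 133 107 101  99 103 121 133 130 125 126 129 131 131]
191 [ 89  73  71  69  68  67  68  88 118 124 150 152 152 151 152 155 154 155
 156 157 158 151 128 106 101 100 108 134 141 134 130 131 135 137]
227 [124 121 120 121 121 122 122 121 122 113 116 144 151 152 151 153 153 153
 154 154 154 157 145 117 106 114 133 137 137 135 135 136 137 136]
[ 0.5444 -0.1853  0.1   ] [ 0.4822 -0.2653  0.1   ] 0.101286676208181 [ 0.5133 -0.2253  0.1   ] -37.87294147997529
0.10560593251911944
0.09696741989724261
```

```bash
python3 -c "
from h import *
import pickle;P=pickle.load(open('w1.pkl','rb'))
T=camera_params('top');S=camera_params('scene')
f=lambda U,V,k,u0,v0:((U+.5)/k-.5+u0,(V+.5)/k-.5+v0)
g=lambda U,V:f(U-400,V,5,180,150)
# upper-face upper corners: +y end, -y end
w=[(258.5,132),(261.3,243)];s=[g(658,143),g(592,68)];t=[f(152,163,5,310,170),f(313,280,5,310,170)]
for i in(0,1):
  print('ws',tri(ray(P,w[i]),ray(S,s[i])),'wt',tri(ray(P,w[i]),ray(T,t[i])),'ts',tri(ray(T,t[i]),ray(S,s[i])))
  # underside corners from top strip's near edge
print('under',[tri(ray(P,a),ray(T,f(*b,5,310,170))) for a,b in [((245.7,132),(138,178)),((249,243),(300,297))]])
im=cv2.imread('pics/top0.png');b=cv2.resize(im[195:240,325:385],None,fx=12,fy=12,interpolation=cv2.INTER_CUBIC);cv2.imwrite('pics/b12.png',b)
"
```

```text
ws (array([ 0.5425, -0.1808,  0.1076]), np.float64(0.007570869874039736)) wt (array([ 0.5394, -0.1829,  0.1148]), np.float64(0.0036762922729645696)) ts (array([ 0.5379, -0.1837,  0.1025]), np.float64(0.005746277225164111))
ws (array([ 0.4841, -0.2626,  0.1086]), np.float64(0.0019188084577519378)) wt (array([ 0.4832, -0.263 ,  0.1101]), np.float64(0.001789902434390909)) ts (array([ 0.4823, -0.2637,  0.1068]), np.float64(0.0008080829969548438))
under [(array([ 0.5322, -0.177 ,  0.11  ]), np.float64(0.0031438031927285676)), (array([ 0.4757, -0.2579,  0.1031]), np.float64(0.003077098392782528))]
```

View pics/b12.png

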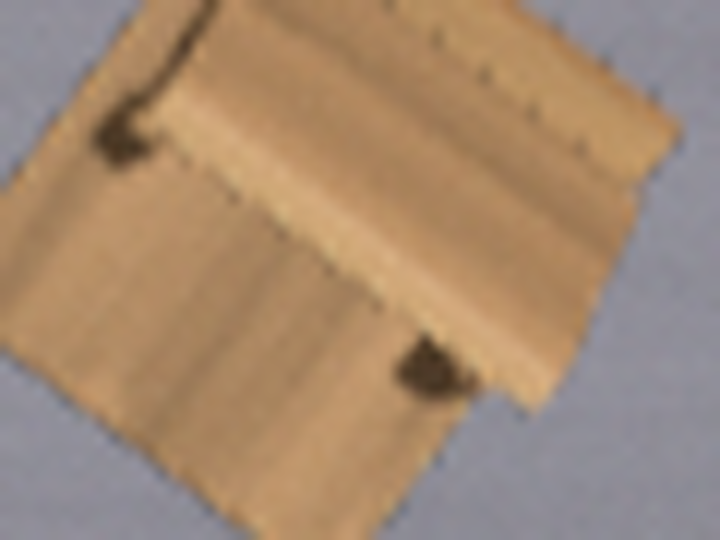

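The crop shows the thin upper edge as a light strip, with upper-face corners at (170,88) and (555,365), which agrees with my earlier picks. I'll fix the edge on the wrist ray at z≈0.105.

```bash
sed -i 's/-37.4/-37.9/; s/E0=np.array.*/E0=np.array([.5080,-.2199,.1050])/' h.py; python3 -c "
from h import *
import pickle;P=pickle.load(open('w1.pkl','rb'))
for z in(.1,.105,.11):
  m=onz(P,(253.6,187.5),z);print(z,m,'rel E0 along n,y:',(m-E0)@bn,(m-E0)@RB[:,0],(m-E0)@bz)
plan(E0+.045*bz,RB)
plan(E0-.036*bz,RB)
"
```

```text
0.1 [ 0.5143 -0.2229  0.1   ] rel E0 along n,y: 0.0019945969165796437 0.0014420786757558697 -0.0082007019837107
0.105 [ 0.5122 -0.2197  0.105 ] rel E0 along n,y: 0.0024837463986979343 0.002727038872871043 -0.0020841106870853527
0.11 [ 0.5102 -0.2165  0.11  ] rel E0 along n,y: 0.002972895880816284 0.004011999069986328 0.004032480609539981
shift units [ 0.1656 -0.6404  2.2965] turn units [-0.0078 -0.0382  0.0546] clock 2.4
shift units [ 0.1575 -0.6388  4.3215] turn units [-0.0078 -0.0382  0.0546] clock 2.4
```

Call:
carry_out([
  [[0.15,-0.3,0.2,0,0,0.05],[0.05,-0.28,0.2,0,-0.04,0],[0,0,0.4,0,0,0],[0,0,0.4,0,0,0],[0,0,0.4,0,0,0],[0,0,0.4,0,0,0],[0,0,0.3,0,0,0],[0,0,0,0,0,0]],
])

```text
clock: 3.07
position: [0.4896, -0.2034, 0.1409]
ee_rot: [0.845, 0.411, 0.151, 0.306]
ft_force: [-0.7, 0.5, 0.4]
grip_width: 0.454
grasp_force: 0.0
```

```bash
python3 -c "
from h import *
plan(E0-.036*bz,RB)
print(get_obs()['ft_force'])
cv2.imwrite('pics/w2.png',camera('wrist')[:,:,::-1])"
```

```text
shift units [-0.0459 -0.0988  1.9829] turn units [-0.0265 -0.0068 -0.0393] clock 3.0667
[-0.7009  0.5205  0.3946]
```

View pics/w2.png

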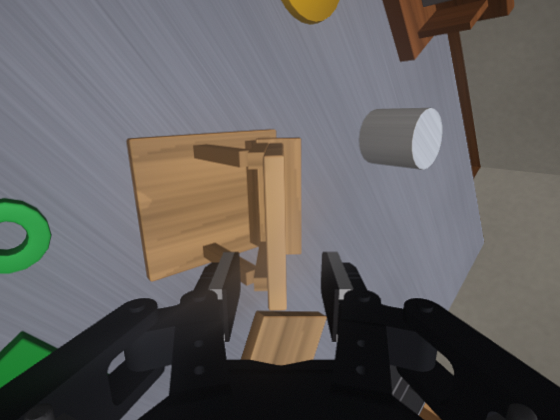

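The strip now runs from (274,147) to (277,308), between the fingertips, whose midline is at about x=280. I'll compute where its middle lies in the tool frame.

```bash
python3 -c "
from h import *
o=get_obs();P=camera_params('wrist');R=Ro.from_quat(o['ee_rot']).as_matrix()
for z in(.1,.105,.11):
  A,B=onz(P,(274,147),z),onz(P,(277,308),z);print(z,np.linalg.norm(A-B),[R.T@(q-o['position']) for q in(A,B,(A+B)/2)])
"
```

```text
0.1 0.10739912465468054 [array([ 0.0523, -0.0025,  0.0521]), array([-0.0551, -0.0012,  0.0528]), array([-0.0014, -0.0018,  0.0524])]
0.105 0.10385105172298877 [array([ 0.0528, -0.0024,  0.0457]), array([-0.051 , -0.0011,  0.0464]), array([ 0.0009, -0.0017,  0.046 ])]
0.11 0.10030297879129695 [array([ 0.0534, -0.0022,  0.0393]), array([-0.0469, -0.001 ,  0.0399]), array([ 0.0033, -0.0016,  0.0396])]
```

Call:
carry_out([
  [[0.06,-0.04,0.3,0,0,0],[0,0,0.3,0,0,0],[0,0,0.3,0,0,0],[0,0,0.3,0,0,0],[0,0,0.3,0,0,0],[0,0,0.25,0,0,0],[0,0,0.1,0,0,0],[0,0,0,0,0,0]],
])

```text
clock: 3.78
position: [0.5274, -0.2297, 0.0842]
ee_rot: [0.845, 0.412, 0.15, 0.307]
ft_force: [-0.9, 0.3, 0.6]
grip_width: 0.448
grasp_force: 0.0
```

Call:
carry_out([
  [[0,0,0,0,0,0],[0,0,0,0,0,0],[0,0,0,0,0,0],[0,0,0,0,0,0],[0,0,0,0,0,0],[0,0,0,0,0,0]],
], hand=1, force=30)

```text
clock: 4.28
position: [0.5271, -0.2291, 0.0847]
ee_rot: [0.844, 0.413, 0.151, 0.308]
ft_force: [-6.1, 3.2, 7.5]
grip_width: 0.136
grasp_force: 34.6
```

Call:
carry_out([
  [[0,0.06,-0.1,0,0,0],[0,0.05,-0.4,0,0,0],[0,0,-0.5,0,0,0],[0,0,-0.5,0,0,0],[0,0,-0.5,0,0,0],[0,0.3,-0.5,0,0,0],[0,0.4,-0.5,0,0,0],[0,0.4,-0.3,0,0,0],[0,0.4,-0.3,0,0,0],[0,0,0,0,0,0]],
])

```text
clock: 5.12
position: [0.4992, -0.2069, 0.2329]
ee_rot: [0.843, 0.413, 0.151, 0.309]
ft_force: [1.1, -0.1, 0.8]
grip_width: 0.135
grasp_force: 33.1
```

```bash
cat >> h.py <<'E'
b=np.radians(98.7);sx=np.array([np.cos(b),np.sin(b),0]);sy=np.array([-sx[1],sx[0],0]);F=np.array([.5103,.2365,.008])
RP=rot(-ez,-sx)
fw=lambda x,y,z:F+x*sx+y*sy+z*ez
infr=lambda p:np.array([(p-F)@sx,(p-F)@sy,p[2]-F[2]])
E
python3 -c "
from h import *
o=get_obs();print(o['position'],o['grip_width'],o['ft_force'],o['joint_pos'])
plan(fw(-.04,0,.21),RP)"
```

```text
[ 0.4992 -0.2069  0.2329] 0.13499632999561761 [ 1.0935 -0.1187  0.7718] [ 0.8952 -0.2933 -0.6921  2.2212  0.2545  0.5319 -0.6754]
shift units [ 8.237  -4.7076 -3.5014] turn units [ 6.3769 -2.5354  6.9391] clock 5.1167
```

Call:
carry_out([
  [[0,0,0,0.58,-0.23,0.63],[0,0,0,0.58,-0.23,0.63],[0,0,0,0.58,-0.23,0.63],[0,0,0,0.58,-0.23,0.63],[0,0,0,0.58,-0.23,0.63],[0,0,0,0.58,-0.23,0.63],[0,0,0,0.58,-0.23,0.63],[0,0,0,0.58,-0.23,0.63],[0,0,0,0.58,-0.23,0.63],[0,0,0,0.58,-0.23,0.63],[0,0,0,0.58,-0.23,0.63],[0,0,0,0,0,0]],
])

```text
clock: 6.12
position: [0.4968, -0.2087, 0.2268]
ee_rot: [0.997, 0.073, -0.004, -0.004]
ft_force: [-0.7, -0.3, -0.8]
grip_width: 0.139
grasp_force: 33.0
```

```bash
python3 -c "
from h import *
o=get_obs();print(o['position'],o['grip_width'],o['ft_force'],o['joint_pos'])
plan(fw(-.04,0,.21),RP)"
```

```text
[ 0.4968 -0.2087  0.2268] 0.13865101229119756 [-0.7324 -0.2862 -0.7788] [ 0.9538  0.2249 -0.7287  1.6565  0.1487  1.3286 -1.2251]
shift units [ 1.9522 -9.9609  0.2863] turn units [-0.077   0.0694 -0.0628] clock 6.1167
```

Call:
carry_out([
  [[0.12,-0.6,0,-0.08,0.07,-0.06],[0.12,-0.62,0,0,0,0],[0.12,-0.62,0,0,0,0],[0.12,-0.62,0,0,0,0],[0.12,-0.62,0,0,0,0],[0.12,-0.62,0,0,0,0],[0.12,-0.62,0,0,0,0],[0.12,-0.62,0,0,0,0],[0.12,-0.62,0,0,0,0],[0.12,-0.62,0,0,0,0],[0.12,-0.62,0,0,0,0],[0.12,-0.62,0,0,0,0],[0.12,-0.62,0,0,0,0],[0.12,-0.62,0,0,0,0],[0.12,-0.62,0,0,0,0],[0.12,-0.62,0,0,0,0],[0,0,0,0,0,0]],
])

```text
clock: 7.53
position: [0.5088, 0.2022, 0.2264]
ee_rot: [0.997, 0.083, 0.002, 0.001]
ft_force: [-0.2, 0.6, -0.6]
grip_width: 0.132
grasp_force: 33.0
```

```bash
python3 -c "
from h import *
import pickle
o=get_obs();print(o['position'],o['grip_width'],o['ft_force'],o['joint_pos'])
plan(fw(-.013,0,.08),RP)
P=camera_params('wrist');cv2.imwrite('pics/w3.png',camera('wrist')[:,:,::-1])
pickle.dump(P,open('w3.pkl','wb'))"
```

```text
[0.5088 0.2022 0.2264] 0.1324170670541933 [-0.2182  0.6449 -0.6083] [ 0.3678  0.2988 -0.9829  1.6387  0.2592  1.3389 -2.058 ]
shift units [ 0.1599 -0.5266  3.4602] turn units [ 0.0301 -0.0393  0.146 ] clock 7.5333
```

View pics/w3.png

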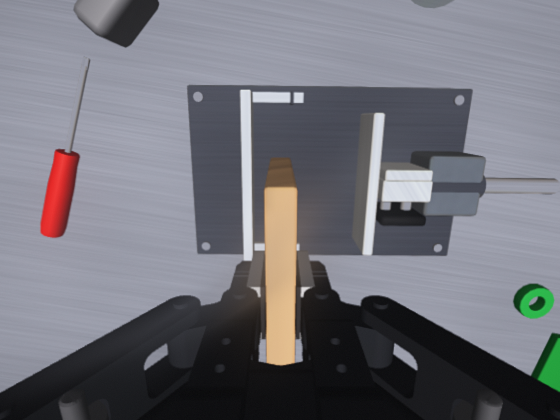

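The wrist view shows the board hanging edge-on at columns 265–297. The fence bar is at 241–252, with its front foot line running about (251.5,92)–(254,258), the foot front top at about (361,113)–(357,250), and the pointers at (298,98) and (290,247).

```bash
python3 -c "
from h import *
import pickle;P=pickle.load(open('w3.pkl','rb'))
im=cv2.imread('pics/w3.png')
for v in(110,150,200): print(v,im[v,236:260].mean(1).astype(int),im[v,352:388].mean(1).astype(int))
print(98,im[98,244:310].mean(1).astype(int))
for uv in((251.5,92),(252.5,150),(253.5,230)): print('front foot',infr(onz(P,uv,.008)),'top',infr(onz(P,uv,.04)))
for uv in((361,115),(384,115),(357,250)): print('foot',infr(onz(P,uv,.018)),infr(onz(P,uv,.07)))
for uv in((190,86),(472,90),(448,255),(197,254)): print('plate',infr(onz(P,uv,.008)))
for uv in((304,98),(293,98)): print('pointer',infr(onz(P,uv,.034)),infr(onz(P,uv,.014)))
for uv in((265,190),(297,190),(281,160),(281,362)):
  print('boardtop',infr(onz(P,uv,.226+.033)))
"
```

```text
110 [ 86  87  85  90 146 218 223 222 221 219 218 219 220 222 192 100  85  87
  86  86  86  86  86  86] [78 79 79 78 78 79 79 80 79 79 79 80 79 79 80 78 78 79 79 80 80 79 79 80
 79 79 79 79 79 79 79 80 80 81 81 81]
150 [ 80  80  81  79  93 160 219 220 219 219 219 218 220 222 208 147  89  81
  80  80  80  80  79  80] [ 82  82  82  82  83  84  86  89  89  90  91  92  92  92  92  94  94  93
 111 174 209 214 215 218 221 221 218 218 211 163 100  85  86  86  86  86]
200 [ 82  81  81  81  79  90 158 219 222 221 222 223 223 224 225 199 114  86
  85  83  81  81  82  82] [ 84  85  87  91  93  93  93  95  95  93  94  94  94  93 125 188 221 223
 223 226 227 226 225 222 197 134  83  80  82 125 186 210 213 217 219 218]
98 [220 219 218 219 221 220 185  99 138 207 218 217 217 218 217 217 217 217
 217 216 217 217 217 217 217 217 218 218 217 217 217 218 217 218 217 217
 217 217 217 217 217 216 217 218 218 202 140  80  82 130 195 217 218 217
 217 216 217 217 207 157  88  82  85  84  84  83]
front foot [-0.004 -0.089  0.   ] top [-0.0066 -0.0867  0.032 ]
front foot [-0.0045 -0.0291  0.    ] top [-0.007  -0.0322  0.032 ]
front foot [-0.0048  0.063   0.    ] top [-0.0073  0.0518  0.032 ]
foot [-0.1176 -0.0674  0.01  ] [-0.1051 -0.0668  0.062 ]
foot [-0.1414 -0.0678  0.01  ] [-0.1254 -0.0672  0.062 ]
foot [-0.1249  0.0824  0.01  ] [-0.1113  0.0609  0.062 ]
plate [ 0.0599 -0.0941  0.    ]
plate [-0.2349 -0.0949  0.    ]
plate [-0.2376  0.0919  0.    ]
plate [0.0628 0.0941 0.    ]
pointer [-0.057  -0.0823  0.026 ] [-0.0584 -0.0834  0.006 ]
pointer [-0.0463 -0.0821  0.026 ] [-0.0471 -0.0832  0.006 ]
boardtop [-0.0287 -0.0394  0.251 ]
boardtop [-0.0397 -0.0395  0.251 ]
boardtop [-0.034  -0.0497  0.251 ]
boardtop [-0.0352  0.0316  0.251 ]
```

```bash
sed -i 's/^RP=/F=F-.0058*sx\nRP=/' h.py; python3 -c "
from h import *
plan(fw(-.0125,-.002,.060),RP)"
```

```text
shift units [ 0.2058 -0.463   3.9558] turn units [ 0.0411 -0.0331  0.1305] clock 7.5833
```

Call:
carry_out([
  [[0.2,-0.46,0,0.04,-0.03,0.13],[0,0,0.5,0,0,0],[0,0,0.5,0,0,0],[0,0,0.5,0,0,0],[0,0,0.5,0,0,0],[0,0,0.5,0,0,0],[0,0,0.5,0,0,0],[0,0,0.5,0,0,0],[0,0,0.3,0,0,0],[0,0,0.15,0,0,0],[0,0,0,0,0,0],[0,0,0,0,0,0]],
])

```text
clock: 8.58
position: [0.5158, 0.2158, 0.0692]
ee_rot: [0.997, 0.072, 0.0, 0.0]
ft_force: [-0.2, 0.1, -0.4]
grip_width: 0.137
grasp_force: 33.0
```

```bash
python3 -c "
from h import *
o=get_obs();print(infr(o['position']),o['ft_force'])
plan(fw(-.0125,-.002,.047),RP)"
```

```text
[-0.0155 -0.0023  0.0612] [-0.2449  0.101  -0.3937]
shift units [-0.0089 -0.0759  0.354 ] turn units [ 0.0053 -0.0005 -0.0653] clock 8.5833
```

Call:
carry_out([
  [[0,-0.07,0.08,0,0,-0.06],[0,0,0.08,0,0,0],[0,0,0.06,0,0,0],[0,0,0,0,0,0],[0,0,0,0,0,0]],
])

```text
clock: 9.0
position: [0.5151, 0.2185, 0.0597]
ee_rot: [0.997, 0.075, -0.0, 0.0]
ft_force: [-0.3, 0.1, -1.1]
grip_width: 0.134
grasp_force: 33.0
```

Call:
carry_out([
  [[0,0,0.05,0,0,0],[0,0,0,0,0,0],[0,0,0,0,0,0]],
])

```text
clock: 9.25
position: [0.516, 0.2189, 0.0586]
ee_rot: [0.997, 0.075, 0.0, 0.0]
ft_force: [0.1, -0.5, 5.3]
grip_width: 0.138
grasp_force: 33.9
```

Call:
carry_out([
  [[0,0,0.05,0,0,0],[0,0,0,0,0,0],[0,0,0,0,0,0]],
])

```text
clock: 9.5
position: [0.5163, 0.2191, 0.0582]
ee_rot: [0.997, 0.075, 0.001, 0.0]
ft_force: [-5.5, -3.4, 24.1]
grip_width: 0.134
grasp_force: 36.9
```

Call:
carry_out([
  [[0,0,-0.04,0,0,0],[0,0,0,0,0,0]],
])

```text
clock: 9.67
position: [0.5157, 0.2188, 0.0583]
ee_rot: [0.997, 0.075, 0.0, 0.0]
ft_force: [-3.0, -1.9, 10.0]
grip_width: 0.135
grasp_force: 34.8
```

Call:
carry_out([
  [[0,0,0,0,0,0],[0,0,0,0,0,0],[0,0,0,0,0,0],[0,0,0,0,0,0],[0,0,0,0,0,0]],
], hand=0.2)

```text
clock: 10.08
position: [0.515, 0.2185, 0.0571]
ee_rot: [0.997, 0.075, -0.001, 0.0]
ft_force: [-0.6, -0.6, 0.7]
grip_width: 0.399
grasp_force: 0.0
```

Call:
carry_out([
  [[0,0,-0.15,0,0,0],[0,0,-0.4,0,0,0],[0,0,-0.5,0,0,0],[0,0,-0.5,0,0,0],[0,0,-0.5,0,0,0],[0,0,-0.5,0,0,0],[0,0,-0.5,0,0,0],[0,0,-0.5,0,0,0],[0,0,0,0,0,0]],
])

```text
clock: 10.83
position: [0.5166, 0.2198, 0.2036]
ee_rot: [0.997, 0.076, 0.002, -0.0]
ft_force: [0.9, 0.1, 0.6]
grip_width: 0.395
grasp_force: 0.0
```

```bash
python3 -c "
from h import *
import pickle
o=get_obs();print(o['position'],o['joint_pos'])
P=camera_params('wrist');cv2.imwrite('pics/w4.png',camera('wrist')[:,:,::-1])
pickle.dump(P,open('w4.pkl','wb'))"
```

```text
[0.5166 0.2198 0.2036] [ 0.3141  0.3528 -0.9692  1.6365  0.3013  1.3072 -2.1242]
```

View pics/w4.png

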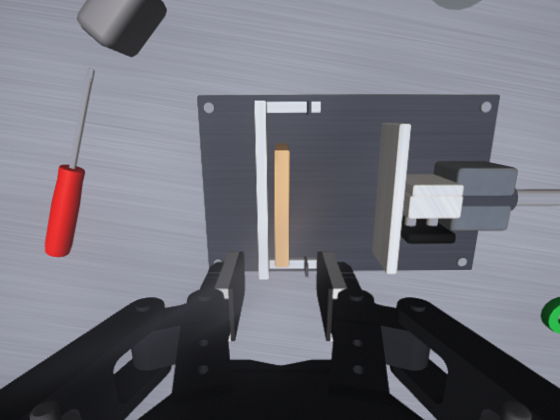

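The board stands as a strip at columns 275–289, rows 150–267, next to the fence bar at 256–268 (rows 101–279). The foot's top is at about 391–410, with the paddle at (430,235).

```bash
python3 -c "
from h import *
import pickle;P=pickle.load(open('w4.pkl','rb'))
im=cv2.imread('pics/w4.png')
for v in(130,180,240): print(v,im[v,250:294].mean(1).astype(int),im[v,370:412].mean(1).astype(int))
q=lambda u,v,z:infr(onz(P,(u,v),z))
print('fence front',q(267,120,.04),q(268.5,240,.04),'ends',q(260,101,.04),q(264,279,.04))
print('board',[q(u,v,.088) for u,v in((275.5,155),(289,155),(276,262),(288.5,262),(282,150),(282,267))])
print('foot topfront',q(401,125,.07),q(387,272,.07),'back',q(410,125,.07))
print('cheek/paddle',q(432,192,.086),q(430,242,.086))
o=get_obs();print(infr(o['position']))
"
```

```text
130 [ 87  86  86  85  99 164 222 223 223 222 221 220 219 222 225 199 107  86
  87  86  87  87  87  87  87  87  87  86  87  87  86  86  86  86  86  87
  85  87  86  86  85  86  86  86] [ 81  82  81  81  81  82  81  82  81  81  81  85  86  86  87  88  90  90
  88  90  89  89  90  90  91  93  92  90 102 176 205 212 212 216 220 222
 221 219 219 212 155  90]
180 [ 83  84  84  84  81  81 145 217 221 221 221 222 220 221 223 224 192  92
  83  84  84  84  83  83 130 185 184 183 183 183 183 185 184 186 186 186
 188 187 167 115  84  83  84  83] [ 81  81  81  82  81  81  82  84  88  88  88  89  91  91  91  92  92  91
  90  92  92  93  92  92 138 203 222 223 223 226 229 228 226 224 221 182
 123 103 103 103 103 104]
240 [ 88  89  88  90  90  89  91 122 184 215 217 216 217 218 217 218 215 185
 102  96  97  98  97  99 122 160 176 177 177 177 177 177 178 177 180 180
 180 180 155  97  94  96  97  95] [ 82  81  83  87  91  91  91  92  92  93  94  91  90  91  90  90  90  90
  99 172 215 225 224 226 228 228 227 226 223 179 108  80  79  79  68  42
  24  22  26  29  30  31]
fence front [-0.0006 -0.0718  0.032 ] [-0.0006  0.0437  0.032 ] ends [ 0.0054 -0.0882  0.032 ] [0.0046 0.0866 0.032 ]
board [array([-0.0088, -0.0456,  0.08  ]), array([-0.0194, -0.0456,  0.08  ]), array([-0.0087,  0.0454,  0.08  ]), array([-0.0194,  0.0455,  0.08  ]), array([-0.0139, -0.0495,  0.08  ]), array([-0.0138,  0.0501,  0.08  ])]
foot topfront [-0.1115 -0.068   0.062 ] [-0.1113  0.0641  0.062 ] back [-0.1189 -0.068   0.062 ]
cheek/paddle [-0.1363 -0.0153  0.078 ] [-0.14    0.0283  0.078 ]
[-0.0121 -0.0031  0.1936]
```

```bash
cat >> h.py <<'E'
RL=rot(-ez,-sy)
E
python3 -c "
from h import *
plan(fw(-.140,.001,.12),RL)"
```

```text
shift units [-0.1049  3.198   1.8397] turn units [  0.0218  -0.0192 -15.0073] clock 10.8833
```

Shift first, at this height and with the hand opening, then turn.

Call:
carry_out([
  [[-0.1,0.64,0,0,0,0],[0,0.64,0,0,0,0],[0,0.64,0,0,0,0],[0,0.64,0,0,0,0],[0,0.64,0,0,0,-0.6],[0,0,0,0,0,-0.9],[0,0,0,0,0,-0.9],[0,0,0,0,0,-0.9],[0,0,0,0,0,-0.9],[0,0,0,0,0,-0.9],[0,0,0,0,0,-0.9],[0,0,0,0,0,-0.9],[0,0,0,0,0,-0.9],[0,0,0,0,0,-0.9],[0,0,0,0,0,-0.9],[0,0,0,0,0,-0.9],[0,0,0,0,0,-0.9],[0,0,0,0,0,-0.9],[0,0,0,0,0,-0.9],[0,0,0,0,0,-0.9]],
], hand=-1)

```text
clock: 12.55
position: [0.5301, 0.0914, 0.1987]
ee_rot: [0.685, 0.729, -0.001, -0.0]
ft_force: [-0.4, -0.1, -0.2]
grip_width: 1.002
grasp_force: 0.0
```

```bash
python3 -c "
from h import *
o=get_obs();print(infr(o['position']),o['joint_pos'],o['grip_width'])
plan(fw(-.140,.001,.026),RL)"
```

```text
[-0.1406  0.0024  0.1907] [ 0.7357  0.3981 -1.2057  1.6907  0.3829  1.3224 -0.4798] 1.0024370663487037
shift units [0.0213 0.0399 4.1183] turn units [-0.0171  0.0061 -0.8614] clock 12.55
```

Call:
carry_out([
  [[0,0,0,0,0,-0.86],[0.02,0.04,0.4,0,0,0],[0,0,0.5,0,0,0],[0,0,0.5,0,0,0],[0,0,0.5,0,0,0],[0,0,0.4,0,0,0],[0,0,0.3,0,0,0],[0,0,0,0,0,0]],
])

```text
clock: 13.22
position: [0.5303, 0.092, 0.0928]
ee_rot: [0.653, 0.757, -0.002, -0.001]
ft_force: [0.2, -0.1, 0.7]
grip_width: 1.001
grasp_force: 0.0
```

Call:
carry_out([
  [[0,0,0.2,0,0,0],[0,0,0.2,0,0,0],[0,0,0.2,0,0,0],[0,0,0,0,0,0]],
])

```text
clock: 13.55
position: [0.5313, 0.0921, 0.0701]
ee_rot: [0.653, 0.757, -0.001, -0.0]
ft_force: [1.4, -0.1, -0.2]
grip_width: 0.998
grasp_force: 0.0
```

```bash
python3 -c "
from h import *
o=get_obs();print(infr(o['position']),o['ft_force'],o['grip_width'])
plan(fw(-.140,.001,.026),RL)"
```

```text
[-0.1401  0.001   0.0621] [ 1.4404 -0.0797 -0.2278] 0.9984843710739525
shift units [0.0039 0.0031 0.9024] turn units [-0.0209  0.007  -0.0495] clock 13.55
```

Call:
carry_out([
  [[0,0,0.2,0,0,-0.05],[0,0,0.2,0,0,0],[0,0,0.2,0,0,0],[0,0,0.2,0,0,0],[0,0,0.1,0,0,0],[0,0,0,0,0,0],[0,0,0,0,0,0]],
])

```text
clock: 14.13
position: [0.5318, 0.0925, 0.0352]
ee_rot: [0.651, 0.759, -0.001, -0.0]
ft_force: [0.5, 0.9, 0.7]
grip_width: 0.998
grasp_force: 0.0
```

Call:
carry_out([
  [[0.1,0,0,0,0,0],[0.1,0,0,0,0,0],[0.1,0,0,0,0,0],[0.1,0,0,0,0,0],[0.1,0,0,0,0,0],[0,0,0,0,0,0],[0,0,0,0,0,0]],
])

```text
clock: 14.72
position: [0.5288, 0.1125, 0.0355]
ee_rot: [0.651, 0.759, -0.0, -0.0]
ft_force: [0.6, -1.9, 1.5]
grip_width: 0.996
grasp_force: 0.8
```

```bash
python3 -c "
from h import *
o=get_obs();print(infr(o['position']),o['ft_force']@np.c_[sx,sy,ez],o['grip_width'])
plan(fw(-.09,.001,.026),RL)"
```

```text
[-0.1195  0.0005  0.0275] [-2.0093 -0.2566  1.508 ] 0.9960699620290047
shift units [ 0.7382 -0.0131  0.0363] turn units [-0.0063  0.005   0.0072] clock 14.7167
```

Call:
carry_out([
  [[0.1,0,0,0,0,0],[0.15,0,0,0,0,0],[0.15,0,0,0,0,0],[0.15,0,0,0,0,0],[0.15,0,0,0,0,0],[0.15,0,0,0,0,0],[0.15,0,0,0,0,0],[0.1,0,0,0,0,0],[0,0,0,0,0,0],[0,0,0,0,0,0]],
])

```text
clock: 15.55
position: [0.522, 0.1562, 0.0353]
ee_rot: [0.651, 0.759, -0.0, -0.0]
ft_force: [-0.3, -3.1, 2.1]
grip_width: 1.001
grasp_force: 1.4
```

```bash
python3 -c "
from h import *
import pickle
o=get_obs();print(infr(o['position']),o['ft_force']@np.c_[sx,sy,ez],o['grip_width'])
P=camera_params('wrist');im=camera('wrist')[:,:,::-1];t=camera('top')[:,:,::-1]
cv2.imwrite('pics/w5.png',im)
pickle.dump(P,open('w5.pkl','wb'))
cv2.imwrite('pics/w5b.png',im)"
```

```text
[-0.0754  0.0006  0.0273] [-3.057   0.779   2.0702] 1.0014398554694484
```

View pics/w5.png

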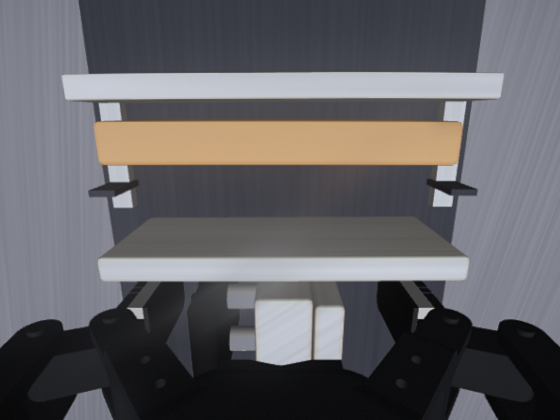

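The last picture shows, from top to bottom: the fence top's front edge at v≈99, the board top at 122–165, and the black pointers at (95–138,188) and (430–475,187). The foot's front face covers 217–257 and its top's front edge is at v≈257. The fingers are straddling the cheek and paddle, in contact behind the foot.

```bash
python3 -c "
from h import *
import pickle;P=pickle.load(open('w5.pkl','rb'))
im=cv2.imread('pics/w5.png').mean(2).astype(int)
print(im[92:106,280],im[250:264,250],im[210:224,250],im[180:200,105],im[180:200,460],im[178:200,130])
q=lambda u,v,z:infr(onz(P,(u,v),z))
print('fence',q(150,98.5,.04),q(400,98.5,.04))
print('foot top',q(150,257,.07),q(400,257,.07),'bottom',q(250,217,.018))
print('foot ends',q(100,268,.07),q(467,268,.07))
for u,v in((97,190),(468,190),(120,185),(445,185)): print('pointer',[q(u,v,z)[0] for z in(.014,.034)])
print('board',q(280,122,.088),q(280,165,.088))
print('cheek,paddle top', q(343,320,.086),q(190,320,.086))
"
```

```text
[199 199 200 200 198 180 140  80  79  80  78  77  76  77] [102 102 102 104 105 104 114 138 163 182 186 187 187 187] [68 67 68 68 69 69 71 81 90 89 89 90 90 90] [ 73  75  77  75  60  44  45  46  45  45  58  73  73  73  70  73  89 124
 143 144] [ 98 103  92  46  30  30  30  31  35  51  65  66  64  65  66  94 133 143
 143 141] [ 82  83  83  73  50  42  41  42  42  41  44  80 135 164 165 172 187 198
 198 198 198 198]
fence [0.0005 0.052  0.032 ] [ 0.0004 -0.0483  0.032 ]
foot top [-0.055   0.0465  0.062 ] [-0.0551 -0.0432  0.062 ] bottom [-0.0561  0.0152  0.01  ]
foot ends [-0.0594  0.0653  0.062 ] [-0.0595 -0.0682  0.062 ]
pointer [np.float64(-0.04274615094971112), np.float64(-0.03834927533152304)]
pointer [np.float64(-0.042864252721483045), np.float64(-0.03845298955363369)]
pointer [np.float64(-0.0401535862166637), np.float64(-0.03607254543555884)]
pointer [np.float64(-0.04025834073106299), np.float64(-0.03616453840747193)]
board [-0.0081 -0.0002  0.08  ] [-0.0195 -0.0002  0.08  ]
cheek,paddle top [-0.07   -0.0206  0.078 ] [-0.0701  0.029   0.078 ]
```

Call:
carry_out([
  [[0.1,0,0,0,0,0],[0.1,0,0,0,0,0],[0.1,0,0,0,0,0],[0.08,0,0,0,0,0],[0.02,0,0,0,0,0],[0,0,0,0,0,0],[0,0,0,0,0,0],[0,0,0,0,0,0]],
])

```text
clock: 16.32
position: [0.5197, 0.1714, 0.0353]
ee_rot: [0.651, 0.759, -0.001, -0.0]
ft_force: [-0.3, -3.7, 1.4]
grip_width: 1.001
grasp_force: 1.7
```

```bash
cat > chk.py <<'E'
from h import *
o=get_obs();print(o['clock'],infr(o['position']),o['ft_force']@np.c_[sx,sy,ez],o['grip_width'],o['grasp_force'])
P=camera_params('wrist');im=camera('wrist').astype(float);g=im.mean(2)
q=lambda u,v,z:infr(onz(P,(u,v),z))
def edge(c,lo,hi,s):
    d=np.diff(cv2.GaussianBlur(g,(5,5),0)[lo:hi,c])*s;return lo+np.argmax(d)+.5
for c in(200,250,380):
    f,fo=edge(c,70,125,-1),edge(c,225,290,1);print(c,f,fo,'fence',q(c,f,.04)[0],'foot',q(c,fo,.07)[0])
E
python3 chk.py
```

```text
16.3167 [-0.06    0.0005  0.0273] [-3.5762  0.8565  1.3831] 1.0013203432685267 1.7057226598262787
200 96.5 257.5 fence 0.016557961144863347 foot -0.03976441641606555
250 70.5 257.5 fence 0.02616968098944122 foot -0.03976628529906502
380 123.5 256.5 fence 0.005990189554102826 foot -0.03946500763908127
```

Call:
carry_out([
  [[0,0,0,0,0,0],[0,0,0,0,0,0],[0,0,0,0,0,0]],
])

```text
clock: 16.62
position: [0.5197, 0.1714, 0.0353]
ee_rot: [0.651, 0.759, -0.001, -0.0]
ft_force: [0.1, -3.3, 1.3]
grip_width: 1.0
grasp_force: 1.8
```

Call:
carry_out([
  [[0,0,0,0,0,0],[0,0,0,0,0,0],[0,0,0,0,0,0],[0,0,0,0,0,0],[0,0,0,0,0,0],[0,0,0,0,0,0],[0,0,0,0,0,0],[0,0,0,0,0,0],[0,0,0,0,0,0],[0,0,0,0,0,0],[0,0,0,0,0,0],[0,0,0,0,0,0]],
], hand=1, force=35)

```text
clock: 17.62
position: [0.5208, 0.172, 0.0365]
ee_rot: [0.651, 0.759, 0.0, 0.001]
ft_force: [-0.7, -4.0, 10.6]
grip_width: 0.466
grasp_force: 36.5
```

```bash
sed -i 's/70,125,-1/130,165,-1/' chk.py; python3 chk.py
```

```text
17.6167 [-0.0596 -0.0007  0.0285] [-3.8746  1.2923 10.5563] 0.46560374561480433 36.465893033891916
200 138.5 256.5 fence 0.00036252814235036005 foot -0.039531717762265224
250 138.5 256.5 fence 0.0003015775745920907 foot -0.0395489128241421
380 137.5 255.5 fence 0.0006826793899102375 foot -0.03928262545234954
```

```bash
python3 -c "
from workcell import *
print(hand_in())"
```

```text
the job is handed in; nothing more can be done
None
```

I handed the job in at about 17.7 s, and the verdict was not shown. On the last readings I took, the board stood about 13 mm in front of the fence and centred. The foot was at −40 mm, level with the pointers, with the cam lever squeezed shut (39.6 mm across the grip faces) and held at about 36 N.

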